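# Draw two rasps from the sprung clip strip

### The arm

A 6-joint arm with a two-finger parallel gripper is mounted at the origin on the work surface. World frame = base frame: x ahead of the robot, y to its left, z up, the work surface at z = 0. Lengths are in m, angles in degrees, forces in N, time in s.
With the tool pointing down it reaches from about 0.4 to 0.825 m from the base axis. Payload 7 kg.
Tool frame: the origin (TCP) lies on the centre line of the jaws, within the pads' length; the fingertips stand 14 mm ahead of it and the grasp point (between the pads) lies 5 mm behind it; z points along the fingers, x is the direction in which the jaws open and shut, and the axes are right-handed (so a half turn about z gives the same grasp; the last joint's range is limited). The gripper opens to 88 mm and grips with 3 to 60 N. Pads are 19 mm wide; open, the fingers measure 130 mm over their backs; the gripper's body (78 mm by 193 mm) begins 47 mm behind the grasp point.
Start: joints at [87.267, 20.546, 0.682, 0, -70.136, -16.507], TCP at [0.222, 0.637, 0.241] pointing down, gripper open.
Joint ranges: [-176.03, 176.03], [-82.01, 121.73], [-58.28, 71.71], [-173.87, 95.51], [-174.79, -0.11], [-173.66, 173.66]. Speed limits (degrees/s): [136.94, 136.94, 172.46, 180, 180, 180].

### API

Orientations are given as [roll, pitch, yaw] about the fixed x, y, z axes, in that order (R = Rz(yaw) Ry(pitch) Rx(roll)).
In Python, from plant import * gives the robot as it stands.
- The arm moves only by the shell command python3 -m handwheel 'ROWS' [OPENING]. ROWS is JSON, a list of rows, each a list of 2 entries, a list of its own where there are three numbers: the shift along the tool's x, y, z each as a share of 0.2 m, from -1 to 1, then the turn, a rotation vector about the tool's x, y, z each as a share of 360 degrees, from -1 to 1. In form: [[[tx, ty, tz], [ax, ay, az]], ...]. A call has 1 to 5 rows; each row is the pose to reach, as a shift and turn from the pose commanded when the call began, along the tool's axes at that moment, turning the shorter way round; what a row does not reach only later rows make up. A row lasts 1/12 s, in which the tool goes at most 41.7 mm and 7.16 degrees, less where a joint would pass 70% of its speed; a pose out of reach is approached as far as the arm can. A call with a number of a shift or a turn outside -1 to 1 is refused whole. A call with a gripper value outside its range is refused whole. OPENING is the closure, from -1 (fully open) to 1 (shut), set as the call begins (- or left out, the last holds). The fingers move at their own pace and stop on an object; the grip force is fixed at half the most. Time passes only in rows, so rows that repeat a pose let the fingers close. It gives the time, the measured TCP pose, the force and the opening at its end, in the units of the state.
- get_obs(): the state, without advancing time (a new reading comes with each control period).
- snapshot(name): name is "side" or "top" or "wrist"; returns a dict with "color" (480x640x3 uint8, red, green, blue), "z_map" (480x640 float32, m along the optical axis (not along the pixel's ray), 0 where there is no reading), "intrinsics" (3x3 intrinsics, pixels), "rvec" (rotation vector, rad) and "tvec" (3), from world to camera coordinates, as OpenCV has them. Camera axes: x right, y down, z forward; pixel columns grow to the right and rows downward; lengths in m; the calibration is good to about 2 mm. The wrist camera is an equidistant fisheye: a pixel r from the principal point sees the ray r / f radians off the axis. A picture is of the moment at which its call begins.
- close_job(): hands the job in, once; it reports no verdict.
The state is a dict: "clock": time; "joint_pos": joint angles; "qvel": joint speeds; "tau": joint torques, N m; "tool_pos": TCP position; "orientation": TCP orientation; "force": force on the tool from outside, world axes, zero at the start; "moment": the same for the moment, N m; "opening": finger opening in m.
Only numpy, scipy, OpenCV 4.12 (cv2) and the standard library are available. Lean on these libraries where they do the work, as an engineer would, in place of code of your own. Each camera call takes 0.05 s, during which the arm holds its last target. There are 200 camera calls.

### The job

Pull the red-handled rasp out of the sprung clips of the tool strip and lay it flat in the grey tray, and only then do the same with the blue-handled one, so that both lie side by side on the tray's floor. Set them down rather than dropping them, leave the yellow and green rasps in their clips, and do not disturb the jar or the sanding block.

Things in the scene. Friction and masses are not known exactly. Their poses are not given: they have to be found in the camera images.
- strip: Fixed clip strip: wooden board 140 mm (x) by 290 mm (y), 12 mm thick, on the bench. Origin at the centre of its underside, z up. Four places in a row at y = -108, -36, +36, +108 mm; a rasp lies in each along the strip's x, its axis 50 mm above the bench. The strip may stand on the left and the tray on the right, or the other way round
- clips (a point): Middle of the strip, at the height of the rasps' axes. At each place two steel spring clips at x = -48 and +48 mm (12 mm long in x, 32 mm wide, top 61 mm above the bench) hold the shanks with lips that close over them; 84 mm are free between the clips, 27 mm under the handle. Pulled straight up by the handle, a rasp resists with 7 to 12 N, most after 3 to 5 mm, then snaps free; clear after 20 mm
- red_rasp: red-handled double-ended rasp, first to move; 190 mm long along its x, 0.1 to 0.2 kg. Square red handle 66 mm long, 22 x 22 mm, in the middle; round steel shanks of 16 mm diameter beside it; flat steel head 30 x 15 x 10 mm at each end. Origin at its centre, the middle of the handle. Starts level in any one of the strip's places, along the strip's x, handle sides upright
- blue_rasp: blue-handled double-ended rasp, second to move; 190 mm long along its x, 0.1 to 0.2 kg. Square blue handle 66 mm long, 22 x 22 mm, in the middle; round steel shanks of 16 mm diameter beside it; flat steel head 30 x 15 x 10 mm at each end. Origin at its centre, the middle of the handle. Starts level in any one of the strip's places, along the strip's x, handle sides upright
- yellow_rasp: yellow-handled double-ended rasp, stays clipped; 190 mm long along its x, 0.1 to 0.2 kg. Square yellow handle 66 mm long, 22 x 22 mm, in the middle; round steel shanks of 16 mm diameter beside it; flat steel head 30 x 15 x 10 mm at each end. Origin at its centre, the middle of the handle. Starts level in any one of the strip's places, along the strip's x, handle sides upright
- green_rasp: green-handled double-ended rasp, stays clipped; 190 mm long along its x, 0.1 to 0.2 kg. Square green handle 66 mm long, 22 x 22 mm, in the middle; round steel shanks of 16 mm diameter beside it; flat steel head 30 x 15 x 10 mm at each end. Origin at its centre, the middle of the handle. Starts level in any one of the strip's places, along the strip's x, handle sides upright
- tray: Fixed open grey card tray lined with white paper, outside 270 mm (x) by 220 mm (y), walls 5 mm thick, 34 mm high. Origin at the centre of its underside, z up. Its floor is 6 mm above the bench, 260 by 210 mm; a rasp lying on it has its centre 17 mm above the bench. Two rasps lie well along the tray's x, at y = -45 and +45 mm
- jar: Amber glass jar with white lid, 60 mm in diameter, 75 mm high, loose, beyond the work; origin at the centre of its underside. Bystander
- sanding_block: Cork sanding block 60 x 100 x 30 mm with an orange underside, loose, beyond the work; origin at the centre of its underside. Bystander

How it is judged (in metres and radians):
On the way, in this order (a step that is already met when the one before it is completed fails the run):
1. the red rasp is pulled out of its clips by the fingers while the blue one is still clipped (z of red_rasp in the frame of strip above 0.085 m and contact force between the fingers and red_rasp above 0.5 N and z of blue_rasp in the frame of strip between 0.044 and 0.056 m and distance of blue_rasp from where it was at the start of the episode below 0.012 m), for 0.1 s.
2. the red rasp lies released in the tray while the blue one is still clipped (x of red_rasp in the frame of tray between -0.125 and 0.125 m and y of red_rasp in the frame of tray between -0.1 and 0.1 m and z of red_rasp in the frame of tray between 0.008 and 0.025 m and angle between red_rasp's own x axis and vertical between 1.45 and 1.69 rad and linear speed of red_rasp below 0.03 m/s and angular speed of red_rasp below 0.3 rad/s and contact force between the fingers and red_rasp below 0.05 N and z of blue_rasp in the frame of strip between 0.044 and 0.056 m and distance of blue_rasp from where it was at the start of the episode below 0.012 m), for 0.2 s.
3. the blue rasp is pulled out of its clips by the fingers (z of blue_rasp in the frame of strip above 0.085 m and contact force between the fingers and blue_rasp above 0.5 N), for 0.1 s.
At the end, for the whole second after the job is handed in: The red and the blue rasp both lie flat on the tray's floor, released and at rest (centre inside the tray, 8 to 25 mm above the bench, level within 7 degrees), and the yellow and green rasps are still in their clips, within 12 mm of where they were (x of red_rasp in the frame of tray between -0.125 and 0.125 m and y of red_rasp in the frame of tray between -0.1 and 0.1 m and z of red_rasp in the frame of tray between 0.008 and 0.025 m and angle between red_rasp's own x axis and vertical between 1.45 and 1.69 rad and linear speed of each of red_rasp, blue_rasp below 0.03 m/s and angular speed of each of red_rasp, blue_rasp below 0.3 rad/s and contact force between the fingers and red_rasp below 0.05 N and x of blue_rasp in the frame of tray between -0.125 and 0.125 m and y of blue_rasp in the frame of tray between -0.1 and 0.1 m and z of blue_rasp in the frame of tray between 0.008 and 0.025 m and angle between blue_rasp's own x axis and vertical between 1.45 and 1.69 rad and contact force between the fingers and blue_rasp below 0.05 N and z of yellow_rasp in the frame of strip between 0.044 and 0.056 m and distance of each of yellow_rasp, green_rasp from where it was at the start of the episode below 0.012 m and z of green_rasp in the frame of strip between 0.044 and 0.056 m); the robot touches nothing.
It fails at once if the red rasp is dropped: it falls free at over 0.8 m/s (a fall of more than about 30 mm) (linear speed of red_rasp above 0.8 m/s and contact force between the fingers and red_rasp below 0.05 N).
It fails at once if the blue rasp is dropped: it falls free at over 0.8 m/s (a fall of more than about 30 mm) (linear speed of blue_rasp above 0.8 m/s and contact force between the fingers and blue_rasp below 0.05 N).
It fails at once if the yellow or green rasp is moved more than 12 mm (distance of any of yellow_rasp, green_rasp from where it was at the start of the episode above 0.012 m).
It fails at once if the jar or sanding block is moved more than 25 mm (distance of any of jar, sanding_block from where it was at the start of the episode above 0.025 m).
It also fails if it takes over 72 s, if anything falls off the work surface, if the arm or the gripper's body presses on something with over 40 N, if the wrist force passes 120 N, or if a joint passes its speed limit or range.

## Working session

There is one attempt and no reset: what is moved stays moved. The work goes in short steps, Python scripts to look and compute and a shell command to move; the robot and the scene stay as the last step left them, time stands still between calls to the robot, and variables do not carry over. Pictures are saved under pics/ and viewed, about 8 in all and at most 12, crops included, and the job is handed in when it is done.

```bash
mkdir -p pics; ls; cat > h.py <<'E'
from plant import *
import numpy as np, cv2
from scipy.spatial.transform import Rotation as Ro
def toworld(s,u,v,z):
    """top/side pixel onto plane z (pinhole)"""
    R=cv2.Rodrigues(np.array(s["rvec"],float))[0]; t=np.array(s["tvec"],float).ravel(); K=np.array(s["intrinsics"])
    d=R.T@np.linalg.solve(K,[u,v,1.0]); c=-R.T@t
    return c+d*(z-c[2])/d[2]
E
python3 - <<'E'
from h import *
print(get_obs())
for n in("top","side"):
    s=snapshot(n); cv2.imwrite(f"pics/{n}0.png",s["color"][:,:,::-1]); print(n,s["intrinsics"],s["rvec"],s["tvec"])
    np.savez(f"{n}0.npz",**s)
E
```

```text
pics
{'clock': 0.0, 'joint_pos': array([ 8.72672998e+01,  2.05895852e+01,  6.34923700e-01, -2.01891024e-02,
       -7.01346850e+01, -1.65045654e+01]), 'qvel': array([-0.02805784,  0.04186913, -0.0128587 ,  0.05458258, -0.06129918,
       -0.03813514]), 'tau': array([-3.15200650e-04, -5.82704079e+01,  2.93067098e+01,  6.99781626e+00,
        6.93427603e-03, -1.61124613e-04]), 'tool_pos': array([0.22229578, 0.6368676 , 0.23965206]), 'orientation': array([-1.79992812e+02, -9.10574891e-02, -1.09244147e+02]), 'force': array([0.23679819, 0.07065087, 0.60253731]), 'moment': array([ 0.00261297,  0.04632555, -0.07520705]), 'opening': 0.08757415980584134}
top [[501.87570982   0.         320.97057317]
 [  0.         501.87570982 236.623093  ]
 [  0.           0.           1.        ]] [ 2.13137663 -2.1117668   0.15734296] [-0.00280254  0.62957619  0.89810067]
side [[481.09741011   0.         326.05721565]
 [  0.         481.09741011 238.87561559]
 [  0.           0.           1.        ]] [ 2.0519053  -0.86058567  0.46845809] [-0.4368377   0.27483406  0.60484927]
```

View pics/top0.png

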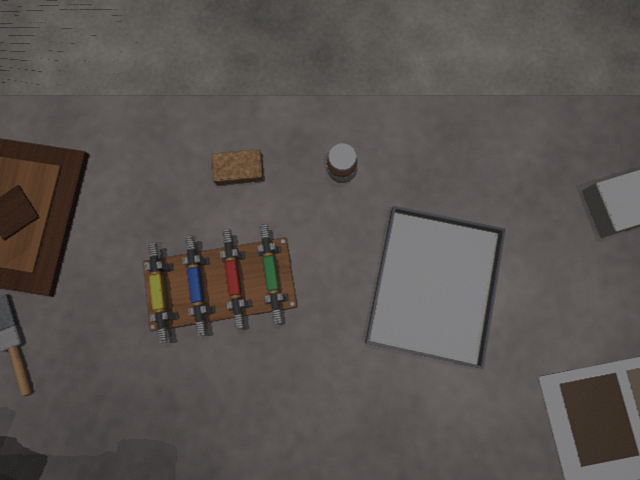

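View pics/side0.png

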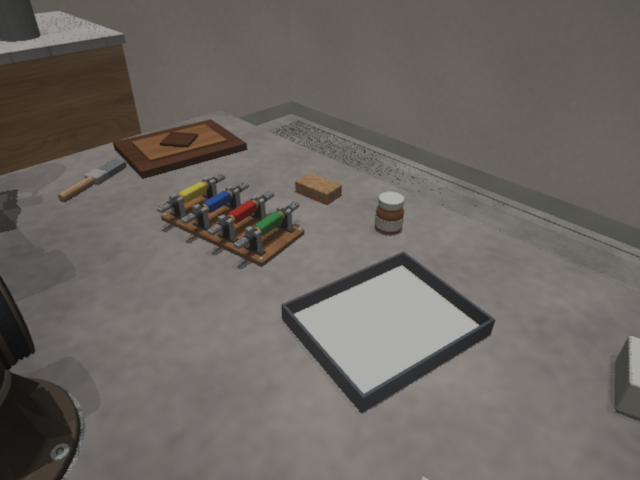

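The top view shows yellow (157,292), blue (195,285), red (232,278) and green (271,272) in the strip on the left. The tray is at (435,287), with the jar and block beyond. The side view agrees.

```bash
cat >> h.py <<'E'
def mask(s,col):
    hsv=cv2.cvtColor(s["color"],cv2.COLOR_RGB2HSV); H,S,V=cv2.split(hsv)
    lo,hi={"red":(175,5),"blue":(105,125),"yellow":(22,35),"green":(50,85)}[col]
    m=((H>=lo)&(H<=hi)) if lo<hi else ((H>=lo)|(H<=hi))
    m=(m&(S>130)&(V>40)).astype(np.uint8)
    n,l,st,c=cv2.connectedComponentsWithStats(m)
    if n<2: return None
    return (l==1+np.argmax(st[1:,4])).astype(np.uint8)
def axis(s,col,z):
    m=mask(s,col)
    if m is None: return None
    v,u=np.nonzero(m); P=np.array([toworld(s,a,b,z)[:2] for a,b in zip(u,v)])
    (cx,cy),(w,h),a=cv2.minAreaRect(P.astype(np.float32)*1000)
    if w<h: a+=90
    return np.array([cx,cy])/1000,a%180,sorted([w,h]),len(u)
E
python3 - <<'E'
from h import *
s=dict(np.load("top0.npz"))
R=cv2.Rodrigues(s["rvec"])[0]; print("cam",-R.T@s["tvec"])
for c in("yellow","blue","red","green"): print(c,axis(s,c,0.061), np.median(s["z_map"][mask(s,c)>0]))
# tray floor: bright region
g=cv2.cvtColor(s["color"],cv2.COLOR_RGB2GRAY); m=(g>120).astype(np.uint8); m[:,:350]=0;m[:,520:]=0
v,u=np.nonzero(m);P=np.array([toworld(s,a,b,0.006)[:2] for a,b in zip(u,v)],np.float32)
print("tray",cv2.minAreaRect(P*1000))
o=get_obs(); print(Ro.from_euler('xyz',o['orientation'],degrees=True).as_matrix().round(3))
s=snapshot("wrist"); cv2.imwrite("pics/w0.png",s["color"][:,:,::-1])
print(s["intrinsics"],s["rvec"],s["tvec"])
E
```

```text
cam [ 0.4677259  -0.01951797  0.99187216]
yellow (array([0.52293054, 0.30639557]), 9.895245552062988, [26.062641143798828, 65.5446548461914], 452) 0.9366044
blue (array([0.53647552, 0.23746162]), 9.579309463500977, [21.467510223388672, 62.80475616455078], 375) 0.9365165
red (array([0.55034052, 0.16718401]), 10.357832908630371, [22.98785400390625, 63.79973602294922], 409) 0.93743503
green (array([0.58885077, 0.10546373]), 0.0, [0.0, 0.0], 1) 0.9446899
tray ((610.312744140625, -172.82347106933594), (320.24212646484375, 372.96856689453125), 78.41621398925781)
[[-0.33  -0.944 -0.   ]
 [-0.944  0.33  -0.002]
 [ 0.002 -0.    -1.   ]]
[[371.64829954   0.         316.13970477]
 [  0.         371.64829954 237.98420209]
 [  0.           0.           1.        ]] [-1.71365662  2.41146698  0.34084891] [ 0.67303255 -0.03494377  0.38879165]
```

```bash
python3 -m handwheel '[[[0.1,-0.15,0],[0,0,0]],[[0.25,-0.35,0],[0,0,0]],[[0.4,-0.55,0],[0,0,0]],[[0.5,-0.7,0],[0,0,0]],[[0.56,-0.775,0],[0,0,0]]]' -0.136
python3 -m handwheel '[[[0.1,-0.15,0],[0,0,0]],[[0.25,-0.35,0],[0,0,0]],[[0.4,-0.55,0],[0,0,0]],[[0.5,-0.7,0],[0,0,0]],[[0.56,-0.775,0],[0,0,0]]]'
python3 -m handwheel '[[[0.15,-0.2,0],[0,0,-0.017]],[[0.3,-0.4,0],[0,0,-0.034]],[[0.42,-0.6,0],[0,0,-0.051]],[[0.5,-0.73,0],[0,0,-0.068]],[[0.56,-0.775,0],[0,0,-0.084]]]'
python3 -m handwheel '[[[0,0,0],[0,0,0]],[[0,0,0],[0,0,0]],[[0,0,0],[0,0,0]]]'
cat >> h.py <<'E'
def wray(s,u,v,z):
    R=cv2.Rodrigues(np.array(s["rvec"],float))[0]; t=np.array(s["tvec"],float).ravel(); K=np.array(s["intrinsics"])
    p=np.array([(u-K[0,2])/K[0,0],(v-K[1,2])/K[1,1]]); r=np.hypot(*p)+1e-12
    d=R.T@np.r_[p/r*np.sin(r),np.cos(r)]; c=-R.T@t
    return c+d*(z-c[2])/d[2]
def waxis(s,col,z):
    m=mask(s,col); v,u=np.nonzero(m); P=np.array([wray(s,a,b,z)[:2] for a,b in zip(u,v)],np.float32)
    (cx,cy),(w,h),a=cv2.minAreaRect(P*1000)
    return np.array([cx,cy])/1000,(a+90*(w<h))%180,sorted([w,h]),len(u)
def totool(dw,o):
    return Ro.from_euler('xyz',o['orientation'],degrees=True).as_matrix().T@np.array(dw)/0.2
E
python3 - <<'E'
from h import *
s=dict(np.load("top0.npz"))
g=cv2.cvtColor(s["color"],cv2.COLOR_RGB2GRAY); m=(g>90).astype(np.uint8); m[:,:362]=0;m[:,515:]=0;m[:200]=0
n,l,st,c=cv2.connectedComponentsWithStats(m); k=1+np.argmax(st[1:,4]); v,u=np.nonzero(l==k)
P=np.array([toworld(s,a,b,0.006)[:2] for a,b in zip(u,v)],np.float32); print("tray",cv2.minAreaRect(P*1000))
s=snapshot("wrist"); cv2.imwrite("pics/w1.png",s["color"][:,:,::-1]); np.savez("w1.npz",**s)
o=get_obs(); print(o['clock'],o['tool_pos'],o['orientation'])
for c in("yellow","blue","red","green"):
    try: print(c,waxis(s,c,0.061))
    except Exception as e: print(c,e)
E
```

```text
clock: 0.57
tool_pos: [0.3329, 0.4778, 0.2404]
orientation: [180.0, -0.0, -109.3]
force: [0.1, -0.7, -0.4]
opening: 0.0599
clock: 0.98
tool_pos: [0.4423, 0.321, 0.2406]
orientation: [180.0, -0.0, -109.3]
force: [-0.0, 0.1, 0.2]
opening: 0.0496
clock: 1.4
tool_pos: [0.5525, 0.1643, 0.2403]
orientation: [180.0, -0.0, -78.8]
force: [0.0, 1.0, -0.9]
opening: 0.0497
clock: 1.65
tool_pos: [0.5506, 0.1667, 0.2403]
orientation: [180.0, 0.0, -79.1]
force: [0.6, 0.7, 0.5]
opening: 0.0496
tray ((541.4005126953125, -217.5808868408203), (208.86351013183594, 258.1911315917969), 78.47557067871094)
1.7 [0.55044055 0.16717884 0.24042387] [ 1.79986212e+02  3.81907329e-03 -7.90556747e+01]
yellow (array([0.52404352, 0.30353207]), 10.065889358520508, [27.226293563842773, 65.77173614501953], 1721)
blue (array([0.52921259, 0.23515456]), 9.001985549926758, [20.160306930541992, 47.328853607177734], 1049)
red (array([0.55086713, 0.16699013]), 9.546531677246094, [21.011045455932617, 63.467987060546875], 1634)
green (array([0.54528113, 0.08478615]), 14.697000503540039, [0.0002137720730388537, 1.9190517663955688], 3)
```

View pics/w1.png

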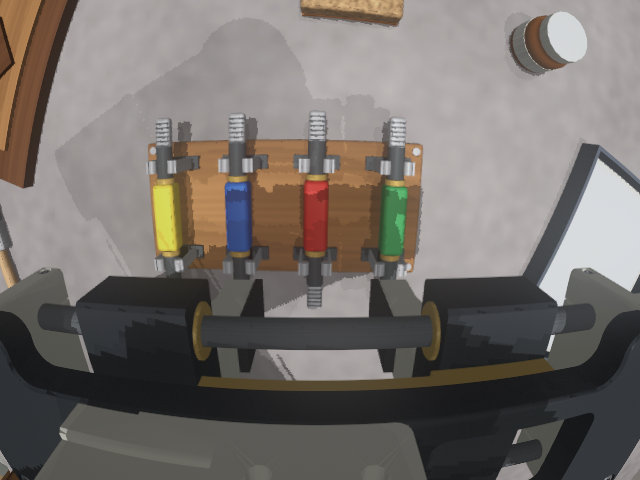

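The wrist view shows the red handle centred between the fingers at about (316,215), with clear gaps to blue (238,215) and green (395,220). The top and wrist estimates for red agree to 1 mm, so I'm descending and gripping.

```bash
python3 -m handwheel '[[[0,0,0.15],[0,0,0]],[[0,0,0.33],[0,0,0]],[[0,0,0.5],[0,0,0]],[[0,0,0.65],[0,0,0]],[[0,0,0.75],[0,0,0]]]'
python3 -m handwheel '[[[0,0,0.05],[0,0,0]],[[0,0,0.1],[0,0,0]],[[0,0,0.14],[0,0,0]],[[0,0,0.16],[0,0,0]],[[0,0,0.172],[0,0,0]]]'
python3 -m handwheel '[[[0,0,0],[0,0,0]],[[0,0,0],[0,0,0]],[[0,0,0],[0,0,0]]]'
python3 -m handwheel '[[[0,0,0],[0,0,0]],[[0,0,0],[0,0,0]],[[0,0,0],[0,0,0]],[[0,0,0],[0,0,0]],[[0,0,0],[0,0,0]]]' 1
python3 -m handwheel '[[[0,0,0],[0,0,0]],[[0,0,0],[0,0,0]],[[0,0,0],[0,0,0]],[[0,0,0],[0,0,0]],[[0,0,0],[0,0,0]]]'
```

```text
clock: 2.12
tool_pos: [0.5488, 0.1674, 0.0878]
orientation: [179.8, -0.0, -79.0]
force: [-1.0, 0.3, -0.6]
opening: 0.0496
clock: 2.53
tool_pos: [0.551, 0.1673, 0.0564]
orientation: [-180.0, 0.0, -79.0]
force: [0.1, -0.0, -0.8]
opening: 0.0497
clock: 2.78
tool_pos: [0.5512, 0.167, 0.057]
orientation: [-179.9, 0.0, -79.0]
force: [0.4, -0.3, -0.5]
opening: 0.0498
clock: 3.2
tool_pos: [0.5508, 0.1669, 0.0563]
orientation: [-180.0, 0.0, -79.0]
force: [0.4, 3.1, -1.6]
opening: 0.0222
clock: 3.62
tool_pos: [0.5508, 0.1669, 0.0562]
orientation: [-180.0, 0.0, -79.0]
force: [-0.4, 0.2, 2.1]
opening: 0.0214
```

```bash
python3 -m handwheel '[[[0,0,-0.007],[0,0,0]],[[0,0,-0.014],[0,0,0]],[[0,0,-0.021],[0,0,0]],[[0,0,-0.028],[0,0,0]],[[0,0,-0.035],[0,0,0]]]'
python3 -m handwheel '[[[0,0,-0.01],[0,0,0]],[[0,0,-0.02],[0,0,0]],[[0,0,-0.035],[0,0,0]],[[0,0,-0.05],[0,0,0]],[[0,0,-0.07],[0,0,0]]]'
python3 -m handwheel '[[[0,0,-0.03],[0,0,0]],[[0,0,-0.08],[0,0,0]],[[0,0,-0.14],[0,0,0]],[[0,0,-0.2],[0,0,0]],[[0,0,-0.25],[0,0,0]]]'
python3 -m handwheel '[[[0,0,-0.07],[0,0,0]],[[0,0,-0.12],[0,0,0]],[[0,0,-0.18],[0,0,0]],[[0,0,-0.22],[0,0,0]],[[0,0,-0.25],[0,0,0]]]'
python3 - <<'E'
from h import *
for n in("wrist","side"):
    s=snapshot(n); cv2.imwrite(f"pics/{n}2.png",s["color"][:,:,::-1]); 
    if n=="wrist":
        for z in (0.15,): print(waxis(s,"red",z))
        for z in (0.061,): print(waxis(s,"blue",z),waxis(s,"yellow",z))
o=get_obs(); print(o['clock'],o['tool_pos'],o['orientation'],o['opening'])
E
python3 -c "
import cv2,numpy as np
a=cv2.imread('pics/wrist2.png');b=cv2.imread('pics/side2.png')
cv2.imwrite('pics/c2.png',cv2.resize(np.vstack([a[:400],b[100:400]]),(731,800))[:600] if 0 else np.hstack([cv2.resize(a,(400,300)),cv2.resize(b[120:300,100:340],(400,300))]))"
```

```text
clock: 4.03
tool_pos: [0.5503, 0.1665, 0.0629]
orientation: [179.9, -0.0, -79.0]
force: [-0.4, 0.5, -4.4]
opening: 0.0221
clock: 4.45
tool_pos: [0.551, 0.1668, 0.0778]
orientation: [-180.0, -0.0, -79.0]
force: [0.2, -0.2, -1.3]
opening: 0.0218
clock: 4.87
tool_pos: [0.5511, 0.1669, 0.129]
orientation: [-179.9, 0.0, -79.0]
force: [-0.1, 0.3, -1.9]
opening: 0.0218
clock: 5.28
tool_pos: [0.551, 0.167, 0.1785]
orientation: [-179.9, 0.0, -79.0]
force: [-0.6, -0.0, -1.6]
opening: 0.0216
(array([0.55425635, 0.16685832]), 10.287161827087402, [26.57436752319336, 44.25497055053711], 4147)
(array([0.53740106, 0.23485776]), 10.497947692871094, [23.222471237182617, 63.78475570678711], 1932) (array([0.52453284, 0.30243378]), 9.990053176879883, [28.3938045501709, 66.58203125], 2395)
5.3833 [0.55124951 0.16708744 0.17834654] [-1.79891809e+02  4.01579149e-02 -7.89945439e+01] 0.021776821665236593
```

View pics/c2.png

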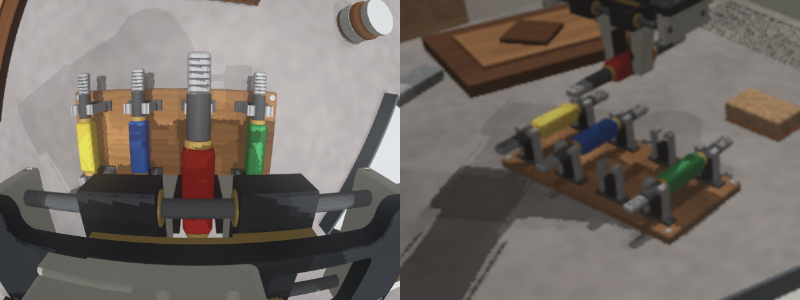

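```bash
python3 -m handwheel '[[[0.08,0.02,0],[0,0,0]],[[0.22,0.053,0],[0,0,0]],[[0.38,0.091,0],[0,0,0]],[[0.54,0.13,0],[0,0,0]],[[0.695,0.167,0],[0,0,0]]]'
python3 -m handwheel '[[[0.15,0.036,0],[0,0,0]],[[0.3,0.072,0],[0,0,0]],[[0.44,0.106,0],[0,0,0]],[[0.58,0.14,0],[0,0,0]],[[0.695,0.167,0],[0,0,0]]]'
python3 -m handwheel '[[[0.13,0.03,0],[0,0,0.01]],[[0.28,0.067,0],[0,0,0.026]],[[0.44,0.106,0],[0,0,0.042]],[[0.58,0.14,0],[0,0,0.055]],[[0.695,0.167,0],[0,0,0.0625]]]'
python3 -m handwheel '[[[0,0,0],[0,0,0]],[[0,0,0],[0,0,0]],[[0,0,0],[0,0,0]],[[0,0,0],[0,0,0]]]'
python3 - <<'E'
from h import *
s=snapshot("side"); cv2.imwrite("pics/s3.png",s["color"][100:460,180:540,::-1]);
s=snapshot("wrist"); cv2.imwrite("pics/w3.png",s["color"][:,:,::-1]); print(waxis(s,"red",0.17))
o=get_obs(); print(o['clock'],o['tool_pos'],o['orientation'],o['opening'])
g=cv2.imread("pics/w3.png"); h=cv2.imread("pics/s3.png")
cv2.imwrite("pics/c3.png",np.hstack([cv2.resize(g,(440,330)),cv2.resize(h,(330,330))]))
E
```

```text
clock: 5.8
tool_pos: [0.5435, 0.0222, 0.1763]
orientation: [179.9, -0.0, -79.0]
force: [0.7, -1.4, -2.5]
opening: 0.0219
clock: 6.22
tool_pos: [0.5371, -0.1211, 0.1763]
orientation: [179.9, 0.0, -79.0]
force: [0.2, 0.1, -1.4]
opening: 0.0219
clock: 6.63
tool_pos: [0.5307, -0.2638, 0.1761]
orientation: [179.9, -0.0, -101.8]
force: [0.5, 0.1, -2.4]
opening: 0.0216
clock: 6.97
tool_pos: [0.5317, -0.2611, 0.1768]
orientation: [180.0, 0.0, -101.4]
force: [0.2, 0.6, -1.4]
opening: 0.0217
(array([ 0.54333173, -0.26451578]), 167.9282684326172, [22.712690353393555, 38.07948684692383], 4055)
7.0667 [ 0.53198347 -0.26080367  0.17712084] [ 1.79992320e+02  5.69927889e-03 -1.01412088e+02] 0.022030599598358912
```

View pics/c3.png

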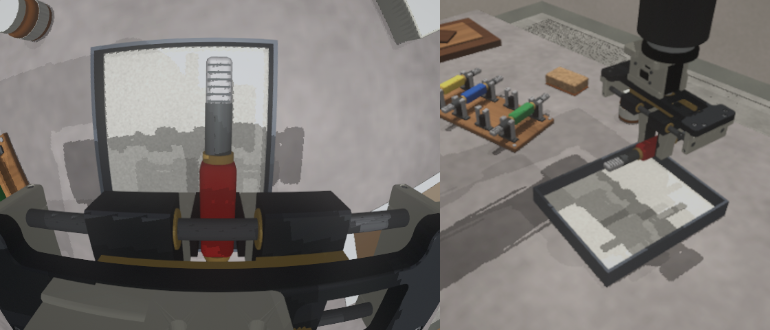

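The rasp is held, aligned with the tray and clear of its walls. Lowering now, slowly at the end.

```bash
python3 -m handwheel '[[[0,0,0.1],[0,0,0]],[[0,0,0.25],[0,0,0]],[[0,0,0.4],[0,0,0]],[[0,0,0.53],[0,0,0]],[[0,0,0.62],[0,0,0]]]'
python3 -m handwheel '[[[0,0,0.02],[0,0,0]],[[0,0,0.035],[0,0,0]],[[0,0,0.05],[0,0,0]],[[0,0,0.065],[0,0,0]],[[0,0,0.08],[0,0,0]]]'
python3 -m handwheel '[[[0,0,0.01],[0,0,0]],[[0,0,0.02],[0,0,0]],[[0,0,0.03],[0,0,0]],[[0,0,0.04],[0,0,0]],[[0,0,0.045],[0,0,0]]]'
python3 -m handwheel '[[[0,0,0],[0,0,0]],[[0,0,0],[0,0,0]],[[0,0,0],[0,0,0]]]'
```

```text
clock: 7.48
tool_pos: [0.531, -0.2605, 0.0509]
orientation: [179.9, 0.0, -101.4]
force: [-0.6, 0.6, -1.0]
opening: 0.0218
clock: 7.9
tool_pos: [0.5329, -0.2617, 0.0383]
orientation: [-179.9, 0.0, -101.5]
force: [-1.5, 0.3, -1.6]
opening: 0.0219
clock: 8.32
tool_pos: [0.5319, -0.2617, 0.028]
orientation: [180.0, 0.0, -101.5]
force: [-0.2, -0.8, -1.5]
opening: 0.0218
clock: 8.57
tool_pos: [0.532, -0.2617, 0.0282]
orientation: [-180.0, -0.0, -101.5]
force: [-0.7, 0.4, -1.8]
opening: 0.0217
```

```bash
python3 -m handwheel '[[[0,0,0.005],[0,0,0]],[[0,0,0.01],[0,0,0]],[[0,0,0.015],[0,0,0]],[[0,0,0.015],[0,0,0]],[[0,0,0.015],[0,0,0]]]'
python3 -m handwheel '[[[0,0,0.003],[0,0,0]],[[0,0,0.006],[0,0,0]],[[0,0,0.009],[0,0,0]],[[0,0,0.009],[0,0,0]],[[0,0,0.009],[0,0,0]]]'
```

```text
clock: 8.98
tool_pos: [0.5319, -0.2616, 0.025]
orientation: [180.0, -0.0, -101.5]
force: [0.1, -0.5, -1.1]
opening: 0.0215
clock: 9.4
tool_pos: [0.532, -0.2616, 0.0233]
orientation: [180.0, 0.0, -101.5]
force: [0.3, -0.6, -1.3]
opening: 0.0221
```

```bash
python3 -m handwheel '[[[0,0,0.003],[0,0,0]],[[0,0,0.006],[0,0,0]],[[0,0,0.006],[0,0,0]],[[0,0,0.006],[0,0,0]]]'
python3 -m handwheel '[[[0,0,0],[0,0,0]],[[0,0,0],[0,0,0]],[[0,0,0],[0,0,0]],[[0,0,0],[0,0,0]],[[0,0,0],[0,0,0]]]' -0.136
python3 -m handwheel '[[[0,0,0],[0,0,0]],[[0,0,0],[0,0,0]],[[0,0,-0.02],[0,0,0]],[[0,0,-0.06],[0,0,0]],[[0,0,-0.12],[0,0,0]]]'
python3 -m handwheel '[[[0,0,-0.1],[0,0,0]],[[0,0,-0.24],[0,0,0]],[[0,0,-0.38],[0,0,0]],[[0,0,-0.52],[0,0,0]],[[0,0,-0.62],[0,0,0]]]'
python3 -m handwheel '[[[0,0,0],[0,0,0]],[[0,0,0],[0,0,0]],[[0,0,0],[0,0,0]]]'
python3 - <<'E'
from h import *
s=snapshot("side"); cv2.imwrite("pics/s4.png",s["color"][:,:,::-1]);
s=snapshot("wrist"); cv2.imwrite("pics/w4.png",s["color"][:,:,::-1]); print(waxis(s,"red",0.028))
o=get_obs(); print(o['clock'],o['tool_pos'],o['orientation'],o['opening'])
g=cv2.imread("pics/w4.png"); h=cv2.imread("pics/s4.png")[150:450,150:550]
cv2.imwrite("pics/c4.png",np.hstack([cv2.resize(g,(400,300)),h]))
E
```

```text
clock: 9.73
tool_pos: [0.532, -0.2616, 0.0233]
orientation: [-180.0, -0.0, -101.5]
force: [-2.9, 2.1, 9.2]
opening: 0.0219
clock: 10.15
tool_pos: [0.5319, -0.2617, 0.022]
orientation: [180.0, 0.0, -101.5]
force: [-0.3, 0.5, 0.0]
opening: 0.0475
clock: 10.57
tool_pos: [0.5313, -0.2615, 0.0461]
orientation: [179.9, -0.0, -101.5]
force: [0.2, 0.1, 1.0]
opening: 0.05
clock: 10.98
tool_pos: [0.5327, -0.2619, 0.1739]
orientation: [-179.8, -0.0, -101.5]
force: [0.6, -0.5, -0.4]
opening: 0.0498
clock: 11.23
tool_pos: [0.5316, -0.2615, 0.1703]
orientation: [-180.0, 0.0, -101.5]
force: [-0.2, 0.4, -0.8]
opening: 0.0497
(array([ 0.5237699 , -0.26085928]), 168.55364227294922, [19.47307777404785, 46.421287536621094], 1230)
11.3333 [ 0.53128543 -0.2614775   0.16931197] [ 1.79904808e+02  6.57096352e-03 -1.01507676e+02] 0.04947270216305223
```

View pics/c4.png

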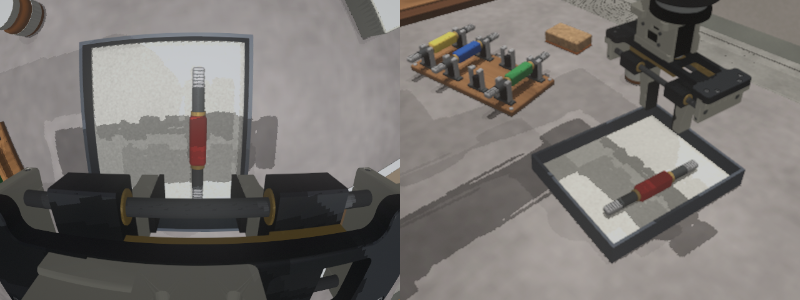

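Red lies flat and released in the tray, at (196,140) in the wrist half. Going to blue.

```bash
python3 -m handwheel '[[[-0.1,0.02,0],[0,0,0]],[[-0.27,0.052,0],[0,0,0]],[[-0.45,0.086,0],[0,0,0]],[[-0.63,0.12,0],[0,0,0]],[[-0.816,0.156,0],[0,0,0]]]'
python3 -m handwheel '[[[-0.17,0.032,0],[0,0,0]],[[-0.34,0.065,0],[0,0,0]],[[-0.51,0.097,0],[0,0,0]],[[-0.67,0.128,0],[0,0,0]],[[-0.816,0.156,0],[0,0,0]]]'
python3 -m handwheel '[[[-0.17,0.032,0],[0,0,-0.01]],[[-0.34,0.065,0],[0,0,-0.026]],[[-0.51,0.097,0],[0,0,-0.042]],[[-0.7,0.134,0],[0,0,-0.055]],[[-0.816,0.156,0],[0,0,-0.0625]]]'
python3 -m handwheel '[[[0,0,0],[0,0,0]],[[0,0,0],[0,0,0]],[[0,0,0],[0,0,0]],[[0,0,0],[0,0,0]]]'
python3 - <<'E'
from h import *
s=snapshot("wrist"); cv2.imwrite("pics/w5.png",s["color"][:,:,::-1]); print(waxis(s,"blue",0.061))
o=get_obs(); print(o['clock'],o['tool_pos'],o['orientation'],o['opening'])
E
```

```text
clock: 11.75
tool_pos: [0.5331, -0.0943, 0.1691]
orientation: [179.9, -0.0, -101.6]
force: [0.5, -0.2, -0.6]
opening: 0.0496
clock: 12.17
tool_pos: [0.5352, 0.0724, 0.1693]
orientation: [179.9, -0.1, -101.5]
force: [0.4, -0.3, -0.9]
opening: 0.0496
clock: 12.58
tool_pos: [0.5374, 0.2397, 0.1691]
orientation: [179.9, -0.0, -78.7]
force: [-0.0, 0.2, 0.5]
opening: 0.0498
clock: 12.92
tool_pos: [0.5376, 0.2358, 0.1696]
orientation: [179.9, -0.0, -79.1]
force: [0.5, -0.5, -0.6]
opening: 0.0497
(array([0.53734924, 0.23758566]), 9.707380294799805, [20.455324172973633, 63.30183029174805], 2448)
12.9667 [0.53770974 0.23575707 0.16985749] [ 1.79960895e+02 -2.24024261e-02 -7.90761176e+01] 0.04964446482883021
```

View pics/w5.png

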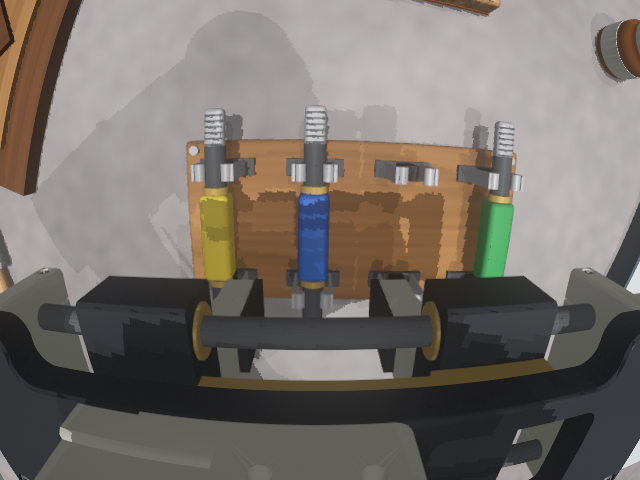

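Blue is centred between the fingers at about (314,238). I'll correct 1.2 mm along the tool's -x, descend, grip and pull.

```bash
python3 -m handwheel '[[[-0.006,0,0.08],[0,0,0]],[[-0.006,0,0.2],[0,0,0]],[[-0.006,0,0.32],[0,0,0]],[[-0.006,0,0.4],[0,0,0]],[[-0.006,0,0.45],[0,0,0]]]'
python3 -m handwheel '[[[0,0,0.03],[0,0,0]],[[0,0,0.06],[0,0,0]],[[0,0,0.085],[0,0,0]],[[0,0,0.105],[0,0,0]],[[0,0,0.118],[0,0,0]]]'
python3 -m handwheel '[[[0,0,0],[0,0,0]],[[0,0,0],[0,0,0]],[[0,0,0],[0,0,0]]]'
python3 -m handwheel '[[[0,0,0],[0,0,0]],[[0,0,0],[0,0,0]],[[0,0,0],[0,0,0]],[[0,0,0],[0,0,0]],[[0,0,0],[0,0,0]]]' 1
python3 -m handwheel '[[[0,0,0],[0,0,0]],[[0,0,0],[0,0,0]],[[0,0,0],[0,0,0]],[[0,0,0],[0,0,0]],[[0,0,0],[0,0,0]]]'
```

```text
clock: 13.38
tool_pos: [0.5369, 0.2363, 0.0783]
orientation: [179.9, -0.1, -79.1]
force: [1.1, 0.1, -0.2]
opening: 0.05
clock: 13.8
tool_pos: [0.5379, 0.2381, 0.0567]
orientation: [-180.0, 0.0, -79.0]
force: [-0.4, -0.0, -0.3]
opening: 0.0498
clock: 14.05
tool_pos: [0.5379, 0.2382, 0.057]
orientation: [-180.0, 0.0, -79.0]
force: [0.1, -0.4, 0.4]
opening: 0.0499
clock: 14.47
tool_pos: [0.5376, 0.238, 0.0566]
orientation: [-180.0, 0.0, -79.0]
force: [0.5, -0.2, -1.6]
opening: 0.0221
clock: 14.88
tool_pos: [0.5376, 0.238, 0.0566]
orientation: [-180.0, 0.0, -79.0]
force: [0.1, 1.1, 0.8]
opening: 0.0218
```

```bash
python3 -m handwheel '[[[0,0,-0.007],[0,0,0]],[[0,0,-0.014],[0,0,0]],[[0,0,-0.021],[0,0,0]],[[0,0,-0.028],[0,0,0]],[[0,0,-0.035],[0,0,0]]]'
python3 -m handwheel '[[[0,0,-0.01],[0,0,0]],[[0,0,-0.02],[0,0,0]],[[0,0,-0.035],[0,0,0]],[[0,0,-0.05],[0,0,0]],[[0,0,-0.07],[0,0,0]]]'
python3 -m handwheel '[[[0,0,-0.03],[0,0,0]],[[0,0,-0.08],[0,0,0]],[[0,0,-0.14],[0,0,0]],[[0,0,-0.2],[0,0,0]],[[0,0,-0.25],[0,0,0]]]'
python3 -m handwheel '[[[0,0,-0.07],[0,0,0]],[[0,0,-0.12],[0,0,0]],[[0,0,-0.18],[0,0,0]],[[0,0,-0.22],[0,0,0]],[[0,0,-0.25],[0,0,0]]]'
python3 - <<'E'
from h import *
s=snapshot("wrist"); cv2.imwrite("pics/w6.png",s["color"][:,:,::-1])
t=snapshot("side"); cv2.imwrite("pics/s6.png",t["color"][:,:,::-1])
o=get_obs(); print(o['clock'],o['tool_pos'],o['orientation'],o['opening'],waxis(s,"blue",0.18),waxis(s,"yellow",0.061))
g=cv2.imread("pics/w6.png"); h=cv2.imread("pics/s6.png")[60:300,80:400]
cv2.imwrite("pics/c6.png",np.hstack([cv2.resize(g,(400,300)),cv2.resize(h,(400,300))]))
E
```

```text
clock: 15.3
tool_pos: [0.5372, 0.2377, 0.0633]
orientation: [179.9, -0.0, -79.0]
force: [-0.4, 0.4, -5.2]
opening: 0.0219
clock: 15.72
tool_pos: [0.5379, 0.2381, 0.0783]
orientation: [-180.0, 0.0, -79.0]
force: [0.9, -0.2, -0.8]
opening: 0.0219
clock: 16.13
tool_pos: [0.538, 0.2382, 0.1294]
orientation: [-179.9, 0.0, -79.0]
force: [-0.4, 0.2, -0.5]
opening: 0.0218
clock: 16.55
tool_pos: [0.5379, 0.2382, 0.1789]
orientation: [-179.9, 0.0, -79.0]
force: [1.1, 0.5, -2.5]
opening: 0.0222
16.65 [0.53805653 0.23830082 0.17874459] [-1.79899821e+02  5.07594322e-02 -7.89945799e+01] 0.02178658707118212 (array([0.55231799, 0.24025629]), 10.514822959899902, [21.49061393737793, 35.09073257446289], 3936) (array([0.52401654, 0.30546518]), 9.925139427185059, [24.256221771240234, 65.61061096191406], 2558)
```

View pics/c6.png

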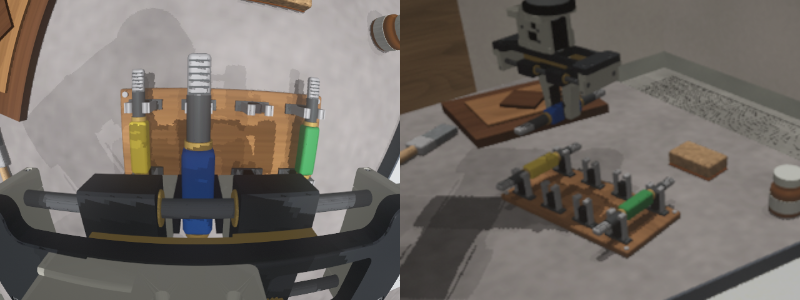

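Blue is out and held at (198,190), while yellow and green stay clipped. Carrying it to the tray's near side.

```bash
python3 -m handwheel '[[[0.08,0.013,0],[0,0,0]],[[0.22,0.036,0],[0,0,0]],[[0.37,0.061,0],[0,0,0]],[[0.52,0.085,0],[0,0,0]],[[0.677,0.111,0],[0,0,0]]]'
python3 -m handwheel '[[[0.15,0.025,0],[0,0,0]],[[0.3,0.049,0],[0,0,0]],[[0.44,0.072,0],[0,0,0]],[[0.57,0.094,0],[0,0,0]],[[0.677,0.111,0],[0,0,0]]]'
python3 -m handwheel '[[[0.13,0.021,0],[0,0,0.01]],[[0.28,0.046,0],[0,0,0.026]],[[0.43,0.071,0],[0,0,0.042]],[[0.57,0.094,0],[0,0,0.055]],[[0.677,0.111,0],[0,0,0.0625]]]'
python3 -m handwheel '[[[0,0,0],[0,0,0]],[[0,0,0],[0,0,0]],[[0,0,0],[0,0,0]],[[0,0,0],[0,0,0]]]'
python3 -m handwheel '[[[0,0,0.1],[0,0,0]],[[0,0,0.25],[0,0,0]],[[0,0,0.4],[0,0,0]],[[0,0,0.52],[0,0,0]],[[0,0,0.6],[0,0,0]]]'
python3 -m handwheel '[[[0,0,0.02],[0,0,0]],[[0,0,0.035],[0,0,0]],[[0,0,0.05],[0,0,0]],[[0,0,0.065],[0,0,0]],[[0,0,0.08],[0,0,0]]]'
python3 -m handwheel '[[[0,0,0],[0,0,0]],[[0,0,0],[0,0,0]],[[0,0,0],[0,0,0]]]'
```

```text
clock: 17.07
tool_pos: [0.541, 0.0992, 0.1767]
orientation: [179.9, -0.0, -79.0]
force: [1.0, -0.2, -1.9]
opening: 0.0217
clock: 17.48
tool_pos: [0.5447, -0.0386, 0.1767]
orientation: [179.9, -0.0, -79.0]
force: [0.5, -0.1, -2.5]
opening: 0.0216
clock: 17.9
tool_pos: [0.5487, -0.1758, 0.1766]
orientation: [179.9, -0.0, -101.8]
force: [-0.1, 0.7, -1.8]
opening: 0.0215
clock: 18.23
tool_pos: [0.5494, -0.173, 0.1772]
orientation: [180.0, 0.0, -101.4]
force: [-0.1, 1.0, -1.8]
opening: 0.0217
clock: 18.65
tool_pos: [0.5485, -0.1723, 0.0551]
orientation: [179.8, -0.0, -101.4]
force: [-0.8, 0.3, -2.2]
opening: 0.0217
clock: 19.07
tool_pos: [0.5506, -0.1733, 0.0425]
orientation: [-179.9, 0.0, -101.5]
force: [0.7, -0.3, -2.6]
opening: 0.0221
clock: 19.32
tool_pos: [0.55, -0.1735, 0.042]
orientation: [-180.0, 0.0, -101.5]
force: [0.4, 0.7, -2.0]
opening: 0.0217
```

```bash
python3 -m handwheel '[[[0,0,0.015],[0,0,0]],[[0,0,0.03],[0,0,0]],[[0,0,0.045],[0,0,0]],[[0,0,0.06],[0,0,0]],[[0,0,0.07],[0,0,0]]]'
python3 -m handwheel '[[[0,0,0.004],[0,0,0]],[[0,0,0.008],[0,0,0]],[[0,0,0.012],[0,0,0]],[[0,0,0.016],[0,0,0]],[[0,0,0.016],[0,0,0]]]'
python3 -m handwheel '[[[0,0,0.003],[0,0,0]],[[0,0,0.006],[0,0,0]],[[0,0,0.006],[0,0,0]],[[0,0,0.006],[0,0,0]]]'
```

```text
clock: 19.73
tool_pos: [0.5495, -0.1735, 0.027]
orientation: [180.0, -0.0, -101.5]
force: [-0.0, 0.3, -1.9]
opening: 0.0218
clock: 20.15
tool_pos: [0.5497, -0.1735, 0.0243]
orientation: [180.0, -0.0, -101.5]
force: [-0.2, 0.7, -1.0]
opening: 0.0217
clock: 20.48
tool_pos: [0.5499, -0.1735, 0.0237]
orientation: [-180.0, 0.0, -101.5]
force: [-2.1, 1.8, 5.4]
opening: 0.0217
```

Contact felt at the same height as red (5 N up), so I'm releasing and backing off.

```bash
python3 -m handwheel '[[[0,0,0],[0,0,0]],[[0,0,0],[0,0,0]],[[0,0,0],[0,0,0]],[[0,0,0],[0,0,0]],[[0,0,0],[0,0,0]]]' -0.136
python3 -m handwheel '[[[0,0,0],[0,0,0]],[[0,0,0],[0,0,0]],[[0,0,-0.02],[0,0,0]],[[0,0,-0.06],[0,0,0]],[[0,0,-0.12],[0,0,0]]]'
python3 -m handwheel '[[[0,0,-0.1],[0,0,0]],[[0,0,-0.24],[0,0,0]],[[0,0,-0.38],[0,0,0]],[[0,0,-0.52],[0,0,0]],[[0,0,-0.62],[0,0,0]]]'
python3 -m handwheel '[[[0,0,0],[0,0,0]],[[0,0,0],[0,0,0]],[[0,0,0],[0,0,0]]]'
python3 - <<'E'
from h import *
s=snapshot("wrist"); cv2.imwrite("pics/w7.png",s["color"][:,:,::-1])
t=snapshot("side"); cv2.imwrite("pics/s7.png",t["color"][:,:,::-1])
for c in("red","blue"): print(c,waxis(s,c,0.028))
for c in("yellow","green"):
    print(c,[axis(x,c,0.061) for x in (dict(np.load("side0.npz")),t)])
o=get_obs(); print(o['clock'],o['tool_pos'],o['opening'])
g=cv2.imread("pics/w7.png"); h=cv2.imread("pics/s7.png")[150:450,150:550]
cv2.imwrite("pics/c7.png",np.hstack([cv2.resize(g,(400,300)),h]))
E
```

```text
clock: 20.9
tool_pos: [0.5498, -0.1735, 0.023]
orientation: [180.0, -0.0, -101.5]
force: [0.1, -0.1, -0.8]
opening: 0.0471
clock: 21.32
tool_pos: [0.5491, -0.1735, 0.0471]
orientation: [179.9, -0.0, -101.5]
force: [-0.6, 0.2, 0.6]
opening: 0.0496
clock: 21.73
tool_pos: [0.5505, -0.1737, 0.1749]
orientation: [-179.8, 0.0, -101.5]
force: [1.6, 0.6, -0.4]
opening: 0.0496
clock: 21.98
tool_pos: [0.5493, -0.1734, 0.1713]
orientation: [-180.0, 0.0, -101.5]
force: [-0.7, 0.7, -0.4]
opening: 0.05
red (array([ 0.52252838, -0.25983725]), 166.57227325439453, [18.879940032958984, 43.65288162231445], 930)
blue (array([ 0.53192963, -0.17077303]), 168.55941772460938, [19.463436126708984, 27.154512405395508], 732)
yellow [(array([0.51607135, 0.29029636]), 8.604229927062988, [42.43821334838867, 80.8099136352539], 289), (array([0.51659961, 0.28944147]), 8.137190818786621, [41.106685638427734, 78.82917022705078], 276)]
green [(array([0.55674255, 0.09204844]), 12.826830863952637, [16.74388313293457, 58.92127990722656], 108), None]
22.0833 [ 0.54905062 -0.17343182  0.17034325] 0.049669970952762994
```

View pics/c7.png

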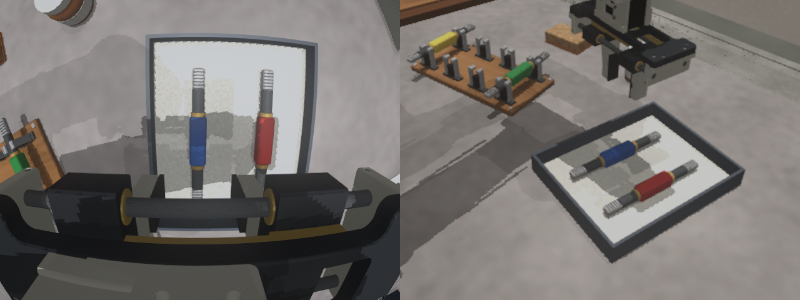

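Blue (198,140) and red (265,140) lie flat side by side in the tray. Yellow and green are still clipped, and the gripper is clear of everything.

```bash
python3 -c "
from plant import *
print(close_job())"
```

```text
the job is handed in; nothing more can be done
None
```

The job is handed in, about 22 s into the 72 s allowed; it reports no verdict. I pulled the red rasp straight up out of its clips and set it down in the tray at y ≈ -45 mm. Then I did the same with the blue one at y ≈ +45 mm.

**Placing:** each rasp was lowered until the wrist felt the floor (peaks of about 9 N for red and 5 N for blue), then released. The last wrist and side pictures show both lying flat side by side, with the gripper open and clear above them.

**Bystanders:** yellow and green are still in their clips in the last pictures. Yellow measured within about 1 mm of its start in the side view. The colour mask found no green in the last side view, so green was checked by eye only. The jar and sanding block were also judged by eye, from partial views, and the arm never came near them.

**Weak check:** the last wrist measurements of the red and blue centres are off by about 1 to 2 cm along the handles, because the gripper hides part of each handle. I relied on the tool position at release for where they lie along the tray.

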